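# Close the damp box's vent flap with the hook pole

### The job

Shut the open vent flap on the roof of the damp box with the hook pole: pass the pole's hook through the ring eye on the flap's edge and, with it hooked, gently swing the flap down until it is fully shut. Then unhook the pole and lay it down flat on the bench; do not touch the flap with the gripper, drop the pole or disturb the other things.

Things in the scene. Friction and masses are not known exactly. Their poses are not given: they have to be found in the camera images.
- pole_grip (a point): Grip point of the loose hook pole (130 g, lying flat): square wooden handle 24 x 24 x 150 mm, then an 8 mm steel rod in line, 95 mm more, ending in a right-angled hook. The point is on the handle's centre line (12 mm above the bench as it lies), 40 mm behind the handle's front end, near the centre of mass. x points along the pole towards the hook, z up as it lies, the hook points to -y.
- hook (a point): Middle of the pole's hook arm, a straight pin 8 mm thick at right angles to the pole, its rounded tip 50 mm from the rod's centre line. This point lies 25 mm from the rod's centre line and 25 mm from the tip; seen from pole_grip it is at (130, -25, 0) mm. Axes as pole_grip: the tip points to -y.
- eye (a point): Centre of the steel ring eye standing out, in the flap's plane, from the middle of its free edge: 36 mm clear inside, 50 mm outside, 7 mm wire. The axis through the hole is x, always level and parallel to the hinge; the hook can enter from either side. y points along the flap towards the hinge line (207 mm away), z is the normal of its outer face (up when shut). Turns with the flap.
- hinge (a point): Middle of the flap's hinge line on the damp box's roof, 134 mm above the bench; it does not move. x runs along the hinge, y points level away from the flap's free edge, z up. At opening angle q rad the eye is at (0, -207 cos q, 207 sin q) mm from here; shut, it lies 32 mm outside the box's -y wall.
- damp_box: Fixed plywood box 280 (x) x 260 (y) x 130 mm high with a roof opening under the flap. Origin at the centre of its underside; axes as hinge, which lies at (0, 45, 134) mm.
- flap (a joint): Opening angle (rad) of the vent flap, a white plastic panel 200 mm along the hinge x 180 x 6 mm, about 180 g: 0 is shut, flat on the roof; 1.57 upright; stop at 1.7. A stiff hinge holds it at any angle, so it must be drawn all the way down, with up to about 3 N at the eye; with 14 mm of play in the ring the hook must go some 15 to 20 mm below the shut eye's centre.
- bottle: Bystander: standing clear plastic slip bottle, 56 mm across, 140 mm high, 300 g. Origin at the centre of its base.
- bowl: Bystander: white ceramic bowl, 130 mm across, 60 mm high. Origin at the centre of its base.
- paddle: Bystander: flat wooden clay paddle, 225 mm long, 70 mm wide, 14 mm thick, lying on the bench. Origin on its underside near the middle, x towards the blade.
- board: Bystander: fixed white board 200 x 300 x 12 mm lying on the bench with a round grey clay slab on it, 19 mm high together. Origin at the centre of its underside.

How it is judged:
By the outcome, as a careful person would: the job done as asked, in the order asked, and still so for the second after the job is handed in, with the robot touching nothing.
It also fails if it takes over 59 s, if anything falls off the work surface, if the arm or the gripper's body presses on something with over 40 N, if the wrist force passes 120 N, or if a joint passes its speed limit or range.

### The arm

A 6-joint arm with a two-finger parallel gripper is mounted at the origin on the work surface. World frame = base frame: x ahead of the robot, y to its left, z up, the work surface at z = 0. Lengths are in mm, angles in rad, forces in N, time in s.
With the tool pointing down it reaches from about 275 to 875 mm from the base axis. Payload 12.5 kg.
Tool frame: the origin (TCP) lies midway between the tips of the shut fingers; the grasp point (between the pads) lies 19 mm behind it; z points along the fingers, y is the line along which they close (so a half turn about z gives the same grasp; the last joint's range is limited). The gripper opens to 85 mm and grips with 20 to 120 N. Pads are 22 mm wide; open, the fingers measure 114 mm over their backs; the gripper's body (76 mm by 85 mm) begins 54 mm behind the grasp point. The pads swing forward as they close: fully open they stand 13 mm farther back than shut.
Start: joints at [1.17, 0.351, 1.652, -0, 1.139, -0.085], TCP at [170.786, 522.797, 231.29] pointing down, gripper open.
Joint ranges: [-2.75, 2.75], [-0.79, 2.1], [0.01, 2.65], [-1.57, 4.71], [0.07, 3.14], [-2.87, 2.87]. Speed limits (rad/s): [2.22, 2.22, 2.79, 3.14, 3.14, 3.14].

### API

Orientations are given as a 3x3 rotation matrix whose columns are the frame's x, y, z axes.
In Python, from bench import r gives the robot as it stands.
- The arm moves only by the tool arm_command, never from a script. Its argument "deltas" is a list of rows, each an object of numbers: "x", "y", "z": the shift along the tool's x, y, z in m; "wx", "wy", "wz": the turn, a rotation vector about the tool's x, y, z in degrees; "grip": the closure, from 0 (fully open) to 1 (shut). A call has exactly 5 rows; each row is the pose to reach, as a shift and turn from the pose commanded when the call began, along the tool's axes at that moment; what a row does not reach only later rows make up. A row lasts 1/10 s, in which the tool goes at most 50 mm and 8.59 degrees, less where a joint would pass 70% of its speed; a pose out of reach is approached as far as the arm can. A call with a gripper value outside its range is refused whole. The fingers move at their own pace and stop on an object; "grip_force" is the grip in N (left out, the last holds). Time passes only in rows, so rows that repeat a pose let the fingers close, or fill a call up. It gives the time, the measured TCP pose, the force, the opening and the grip force at its end, in the units of the state.
- r.state(): the state, without advancing time (a new reading comes with each control period).
- r.capture(name): name is "scene" or "top" or "wrist"; returns a dict with "img" (480x640x3 uint8, red, green, blue), "camera_matrix" (3x3 intrinsics, pixels), "R" (3x3) and "t" (3): a world point X has camera coordinates R X + t; the wrist camera has in their place "T_tool_cam" (4x4, takes a point from camera to tool coordinates, whose origin is the TCP and whose axes are the flange's). Camera axes: x right, y down, z forward; pixel columns grow to the right and rows downward; lengths in mm; the calibration is good to about 2 mm. A picture is of the moment at which its call begins: read the wrist's pose just before it. There is no depth.
- r.job_done(): hands the job in; it is judged then, once.
Trained networks look in a picture, given as the dict that the camera call returned (one of the last four; its "shot" number tells which), for a name from the list of things; names that differ only in an ending like _2 or _b are one class to them, and where a whole thing is asked for, a point or a joint stands for the part that bears it (a point fixed in the world has none). Each returns a list of dicts, best first, with "score" (0 to 1); they miss things now and then, are a little off and sometimes report something else, mostly with a low value. They report only what shows in the picture. A call takes as long as a camera call.
- r.silhouettes(picture, label): "mask" (480x640 bool, what is visible of it) and "centre" ([column, row] in pixels, amid what is visible of it).
The state is a dict: "clock": time; "q": joint angles; "joint_velocities": joint speeds; "effort": joint torques, N m; "tool_pos": TCP position; "ee_rot": TCP orientation; "wrist_force": force on the tool from outside, world axes, zero at the start; "moment": the same for the moment, N m; "opening": finger opening in mm; "gripper_force": force on a finger pad.
Only numpy, scipy, OpenCV 4.12 (cv2) and the standard library are available. Lean on these libraries where they do the work, as an engineer would, in place of code of your own. Each camera call takes 0.05 s, during which the arm holds its last target. There are 200 camera calls.

## Working session

There is one attempt and no reset: what is moved stays moved. The work goes in short steps, Python scripts to look and compute and a tool call to move; the robot and the scene stay as the last step left them, time stands still between calls to the robot, and variables do not carry over. Pictures are saved under pics/ and viewed, at most 10 in all, crops included, and the job is handed in when it is done.

Besides the shell and the picture viewer there is one more tool, called in YAML: its name, and indented under it one key for each argument. arm_command: Moves the arm, as the interface text tells. Its arguments: {"type":"object","properties":{"deltas":{"type":"array","items":{"type":"object","properties":{"x":{"type":"number"},"y":{"type":"number"},"z":{"type":"number"},"wx":{"type":"number"},"wy":{"type":"number"},"wz":{"type":"number"},"grip":{"type":"number"}}}},"grip_force":{"type":"number"}},"required":["deltas"]}

```bash
mkdir -p pics; ls; python3 - <<'E'
from bench import r
import cv2,numpy as np,pickle
out={}
for n in ["scene","top"]:
    p=r.capture(n); cv2.imwrite(f"pics/{n}0.png",p["img"][:,:,::-1])
    print(n,p["camera_matrix"],p["R"],p["t"])
    for l in ["pole_grip","hook","eye","damp_box","flap","bottle","bowl","paddle","board"]:
        try:
            for d in r.silhouettes(p,l)[:2]:
                m=d["mask"].astype(np.uint8); c=cv2.boundingRect(m); 
                print(l,round(d["score"],2),np.round(d["centre"]),c,cv2.minAreaRect(cv2.findNonZero(m)))
                out.setdefault((n,l),m)
        except Exception as e: print(l,e)
    p.pop("img"); out[n]=p
pickle.dump(out,open("o.pkl","wb"))
print(r.state())
E
```

```text
pics
scene [[461.61027271   0.         321.46739344]
 [  0.         461.61027271 229.08341812]
 [  0.           0.           1.        ]] [[-0.21191025  0.97719862 -0.01330049]
 [ 0.73676983  0.15080103 -0.65911249]
 [-0.64207809 -0.14947209 -0.75192674]] [ 147.52729562 -411.0616693  1875.68454959]
pole_grip 0.97 [248. 202.] (223, 196, 70, 15) ((257.7860412597656, 201.8957061767578), (69.49575805664062, 10.743993759155273), 4.5377726554870605)
hook 0.95 [255. 201.] (223, 196, 72, 17) ((258.7951354980469, 202.09780883789062), (71.84977722167969, 13.186227798461914), 5.806726932525635)
eye 0.6 [382. 181.] (374, 162, 19, 58) ((383.5000305175781, 190.49998474121094), (58.668426513671875, 12.775577545166016), 82.87498474121094)
damp_box 0.81 [375. 237.] (325, 155, 108, 135) ((375.771728515625, 221.4490509033203), (131.27487182617188, 99.638671875), 79.3803482055664)
damp_box 0.41 [249. 202.] (224, 196, 70, 16) ((258.7425537109375, 202.07424926757812), (69.95111846923828, 11.343423843383789), 5.710593223571777)
flap 0.87 [384. 192.] (371, 155, 28, 87) ((390.0420227050781, 196.4769287109375
[... 2678 characters left out ...]
-02]), 'joint_velocities': array([ 8.68778012e-04,  3.86264198e-04, -1.19518321e-03,  9.48186683e-05,
       -6.78146536e-04,  3.08714601e-04]), 'effort': array([ 8.50888136e-05, -5.06036389e+01, -2.91645902e+01, -3.72421709e-05,
        7.15942497e-04,  6.81179912e-06]), 'tool_pos': array([170.79053637, 522.77849609, 231.26573569]), 'ee_rot': array([[-9.50563130e-01,  3.10531377e-01, -8.32051136e-06],
       [ 3.10531377e-01,  9.50563128e-01, -6.30040191e-05],
       [-1.16555535e-05, -6.24730774e-05, -9.99999998e-01]]), 'wrist_force': array([-0.08483726,  0.49805496, -0.12284794]), 'moment': array([-0.03342852,  0.01154592, -0.02818444]), 'gripper_force': 0.0, 'opening': 85.19487820256082}
```

```bash
python3 - <<'E'
import cv2
a=cv2.imread("pics/scene0.png")[130:310,130:530]; cv2.imwrite("pics/sc.png",cv2.resize(a,(800,360),interpolation=cv2.INTER_CUBIC))
a=cv2.imread("pics/top0.png")[150:330,140:510]; cv2.imwrite("pics/tc.png",cv2.resize(a,(800,389),interpolation=cv2.INTER_CUBIC))
E
```

```text
(no output)
```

View pics/sc.png

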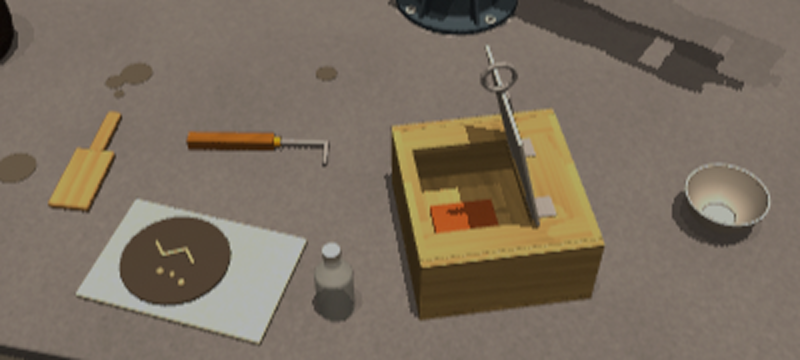

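View pics/tc.png

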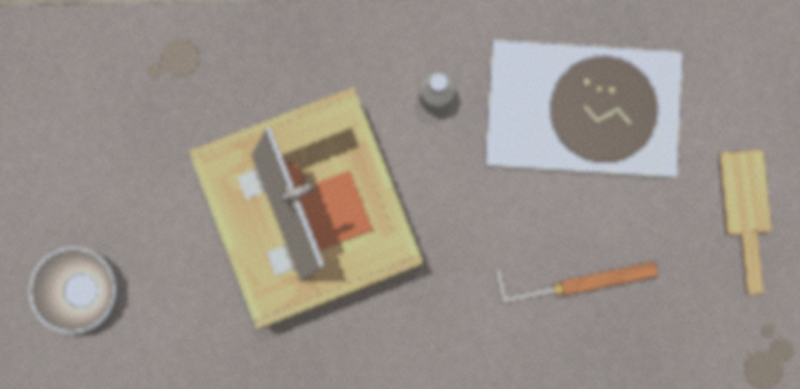

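The scene view shows the ring eye at about (379,168) and the pole's hook pointing away from the robot. In the top view the ring is at about (278,238), and the box roof corners are visible. I'll triangulate from these.

```bash
cat > h.py <<'E'
import numpy as np,pickle,cv2
C=pickle.load(open("o.pkl","rb"))
def proj(n,X):
    c=C[n];p=(np.asarray(c["R"])@np.atleast_2d(X).T).T+c["t"];p=p@np.asarray(c["camera_matrix"]).T
    return p[:,:2]/p[:,2:]
def atz(n,uv,z):
    c=C[n];R=np.asarray(c["R"]);o=-R.T@c["t"];d=R.T@np.linalg.solve(c["camera_matrix"],[*uv,1.]);return o+d*(z-o[2])/d[2]
def tri(u1,u2):
    from scipy.optimize import least_squares as ls
    s=ls(lambda X:np.r_[proj("scene",X)[0]-u1,proj("top",X)[0]-u2],[500,150,250]);return s.x,s.fun
E
python3 - <<'E'
from h import *
np.set_printoptions(precision=1,suppress=True)
T=lambda a:np.array(a)*370/800+[140,150]; S=lambda a:np.array(a)/2+130
e,res=tri(S([498,77]),T([298,191])); print("eye",e,res)
cs=[atz("top",T(p),130) for p in [(190,150),(355,88),(424,265),(258,327)]]
for i in range(4): d=cs[(i+1)%4]-cs[i]; print(cs[i],np.linalg.norm(d),np.degrees(np.arctan2(d[1],d[0])))
c=np.mean(cs,0); print("boxc",c)
a=[np.degrees(np.arctan2(*(cs[i]-cs[j])[[1,0]])) for i,j in ((0,3),(1,2))]; th=np.radians(np.mean(a)); print("xdir",a)
x=np.array([np.cos(th),np.sin(th),0]);y=np.array([-x[1],x[0],0])
h=c+45*y+[0,0,4]; v=e-h; print("hinge",h,"eye rel",v@x,v@y,v[2],np.linalg.norm(v),"q",np.arctan2(v[2],-(v@y)))
for n,ps in(("top",[T((657,269)),T((560,289)),T((505,300)),T((498,270))]),("scene",[S((188,139)),S((280,141)),S((326,142)),S((325,164))])):
    print(n,[atz(n,p,12) for p in ps])
print(atz("top",T((438,82)),140),atz("top",[341,195],70))
print("masks", atz("top",[406.7,279],12))
E
```

```text
eye [609.8 141.1 331.9] [ 0.2  0.   0.2 -0. ]
[692.3 315.1 130. ] 258.8632065224113 -70.36098727456519
[779.3  71.3 130. ] 280.1694292931642 -159.98910010555372
[516.1 -24.6 130. ] 257.3199857459151 109.19361017116918
[431.5 218.4 130. ] 278.183615826 20.333018077810408
boxc [604.8 145.1 130. ]
xdir [np.float64(20.333018077810408), np.float64(20.010899894446307)]
hinge [589.3 187.3 134. ] eye rel 3.314348884364093 -50.47812224693686 197.86905587555657 204.23317313107611 q 1.3210152631009207
top [array([ 505.9, -387.6,   12. ]), array([ 478.4, -236.1,   12. ]), array([ 463.3, -150.4,   12. ]), array([ 509.9, -140.9,   12. ])]
scene [array([ 508.6, -385.7,   12. ]), array([ 481.6, -228. ,   12. ]), array([ 468.1, -149.5,   12. ]), array([ 518.9, -138.1,   12. ])]
[784.  -51.1 140. ] [772.8 -47.5  70. ]
masks [ 493.4 -262.4   12. ]
```

arm_command:
  deltas:
    - {"x": -0.55,"y": -0.663,"wz": 61.8}
    - {"x": -0.55,"y": -0.663,"wz": 61.8}
    - {"x": -0.55,"y": -0.663,"wz": 61.8}
    - {"x": -0.55,"y": -0.663,"wz": 61.8}
    - {"x": -0.55,"y": -0.663,"wz": 61.8}

```text
schema error: expected keys x, y, z, wx, wy, wz, grip
```

```bash
cat >> h.py <<'E'
def go(target,yaw=None,tilt=0):
    """tool-frame delta (m, deg) from the present pose to TCP target (mm), tool down, tool y at yaw deg"""
    from bench import r
    from scipy.spatial.transform import Rotation as Ro
    s=r.state();R=np.array(s["ee_rot"])
    d=R.T@(np.array(target)-s["tool_pos"])/1000
    w=np.zeros(3)
    if yaw is not None:
        a=np.radians(yaw);Y=np.array([np.cos(a),np.sin(a),0]);Z=np.array([0,0,-1.])
        w=Ro.from_matrix(R.T@np.c_[np.cross(Y,Z),Y,Z]).as_rotvec(degrees=True)
    print("t",round(s["clock"],2),"at",np.round(s["tool_pos"],1),"F",np.round(s["wrist_force"],1),"open",round(s["opening"],1),"d",np.round(d,4),"w",np.round(w,1))
E
python3 -c "
from h import *
go([488,-278,231],10.1)"
```

```text
t 1.0 at [170.8 522.8 231.3] F [-0.1  0.5 -0.1] open 85.2 d [-5.502e-01 -6.627e-01  3.000e-04] w [-0.   0.  61.8]
```

arm_command:
  deltas:
    - {"x": -0.55,"y": -0.663,"z": 0,"wx": 0,"wy": 0,"wz": 61.8,"grip": 0}
    - {"x": -0.55,"y": -0.663,"z": 0,"wx": 0,"wy": 0,"wz": 61.8,"grip": 0}
    - {"x": -0.55,"y": -0.663,"z": 0,"wx": 0,"wy": 0,"wz": 61.8,"grip": 0}
    - {"x": -0.55,"y": -0.663,"z": 0,"wx": 0,"wy": 0,"wz": 61.8,"grip": 0}
    - {"x": -0.55,"y": -0.663,"z": 0,"wx": 0,"wy": 0,"wz": 61.8,"grip": 0}

```text
clock: 1.5
tool_pos: [263.0, 288.6, 231.4]
ee_rot: [[-0.479, 0.878, 0.001], [0.878, 0.479, 0.0], [0.0, 0.001, -1.0]]
wrist_force: [0.7, 0.1, 0.3]
opening: 85.6
gripper_force: 0.0
```

```bash
python3 -c "
from h import *
go([488,-278,231],10.1)"
```

```text
t 1.5 at [263.  288.6 231.4] F [0.7 0.1 0.3] open 85.6 d [-6.052e-01 -7.390e-02  4.000e-04] w [ 0.  -0.  18.5]
```

arm_command:
  deltas:
    - {"x": -0.605,"y": -0.074,"z": 0,"wx": 0,"wy": 0,"wz": 18.5,"grip": 0}
    - {"x": -0.605,"y": -0.074,"z": 0,"wx": 0,"wy": 0,"wz": 18.5,"grip": 0}
    - {"x": -0.605,"y": -0.074,"z": 0,"wx": 0,"wy": 0,"wz": 18.5,"grip": 0}
    - {"x": -0.605,"y": -0.074,"z": 0,"wx": 0,"wy": 0,"wz": 18.5,"grip": 0}
    - {"x": -0.605,"y": -0.074,"z": 0,"wx": 0,"wy": 0,"wz": 18.5,"grip": 0}

```text
clock: 2.0
tool_pos: [356.6, 56.4, 231.7]
ee_rot: [[-0.181, 0.983, 0.001], [0.983, 0.181, 0.0], [-0.0, 0.001, -1.0]]
wrist_force: [1.4, 0.9, -0.1]
opening: 85.7
gripper_force: 0.0
```

```bash
python3 -c "
from h import *
go([488,-278,231],10.1)"
```

```text
t 2.0 at [356.6  56.4 231.7] F [ 1.4  0.9 -0.1] open 85.7 d [-0.3527  0.0686  0.0008] w [0.1 0.  0.3]
```

arm_command:
  deltas:
    - {"x": -0.353,"y": 0.069,"z": 0,"wx": 0,"wy": 0,"wz": 0.3,"grip": 0}
    - {"x": -0.353,"y": 0.069,"z": 0,"wx": 0,"wy": 0,"wz": 0.3,"grip": 0}
    - {"x": -0.353,"y": 0.069,"z": 0,"wx": 0,"wy": 0,"wz": 0.3,"grip": 0}
    - {"x": -0.353,"y": 0.069,"z": 0,"wx": 0,"wy": 0,"wz": 0.3,"grip": 0}
    - {"x": -0.353,"y": 0.069,"z": 0,"wx": 0,"wy": 0,"wz": 0.3,"grip": 0}

```text
clock: 2.5
tool_pos: [448.2, -176.5, 231.4]
ee_rot: [[-0.175, 0.984, 0.0], [0.984, 0.175, -0.0], [-0.0, 0.0, -1.0]]
wrist_force: [0.9, 1.6, 0.9]
opening: 85.1
gripper_force: 0.0
```

arm_command:
  deltas:
    - {"x": -0.05,"y": 0.01,"z": 0,"wx": 0,"wy": 0,"wz": 0,"grip": 0}
    - {"x": -0.1,"y": 0.02,"z": 0,"wx": 0,"wy": 0,"wz": 0,"grip": 0}
    - {"x": -0.108,"y": 0.021,"z": 0,"wx": 0,"wy": 0,"wz": 0,"grip": 0}
    - {"x": -0.108,"y": 0.021,"z": 0,"wx": 0,"wy": 0,"wz": 0,"grip": 0}
    - {"x": -0.108,"y": 0.021,"z": 0,"wx": 0,"wy": 0,"wz": 0,"grip": 0}

```text
clock: 3.0
tool_pos: [487.1, -275.8, 231.1]
ee_rot: [[-0.176, 0.984, -0.001], [0.984, 0.176, 0.001], [0.001, -0.001, -1.0]]
wrist_force: [-0.2, 0.8, 0.1]
opening: 85.0
gripper_force: 0.0
```

```bash
python3 - <<'E'
from h import *
from bench import r
go([488,-278,-7],10.1)
s=r.state();p=r.capture("wrist");cv2.imwrite("pics/w1.png",p["img"][:,:,::-1])
pickle.dump({k:p[k] for k in("camera_matrix","T_tool_cam")},open("w.pkl","wb"))
T=np.array(p["T_tool_cam"]);K=np.array(p["camera_matrix"]);R=np.array(s["ee_rot"])
print(T,K)
o=R@T[:3,3]+s["tool_pos"]
def at(uv,z):
    d=R@T[:3,:3]@np.linalg.solve(K,[*uv,1.]);return o+d*(z-o[2])/d[2]
for d in r.silhouettes(p,"pole_grip")[:1]:
    m=d["mask"].astype(np.uint8);print(d["score"],d["centre"],at(d["centre"],18))
    q=cv2.findNonZero(m)[:,0].astype(float)
    w=np.array([at(u,18)[:2] for u in q[::5]]);c=w.mean(0);U,S,V=np.linalg.svd(w-c,full_matrices=False);v=V[0]*np.sign(V[0][1])
    t=(w-c)@v;print("c",c,"dir",v,np.degrees(np.arctan2(v[1],v[0])),t.min(),t.max(),"ends",c+v*t.min(),c+v*t.max())
E
```

```text
t 3.0 at [ 487.1 -275.8  231.1] F [-0.2  0.8  0.1] open 85.0 d [-0.0025  0.0006  0.2381] w [-0. -0.  0.]
[[-6.11800432e-04 -9.46112212e-01 -3.23838399e-01  8.41422163e+01]
 [ 9.99999746e-01 -4.60813903e-04 -5.42920842e-04  4.12105675e-01]
 [ 3.64434802e-04 -3.23838649e-01  9.46112254e-01 -1.42384945e+02]
 [ 0.00000000e+00  0.00000000e+00  0.00000000e+00  1.00000000e+00]] [[344.93888849   0.         323.78222924]
 [  0.         344.93888849 238.06954498]
 [  0.           0.           1.        ]]
0.93 [325.1, 202.1] [ 488.11904052 -272.98863472   18.        ]
c [ 491.08146939 -267.38850371] dir [-0.12232431  0.99249018] 97.02626421862273 -121.11741565462388 125.20099116243861 ends [ 505.89707379 -387.59634971] [ 475.76634443 -143.1277491 ]
```

View pics/w1.png

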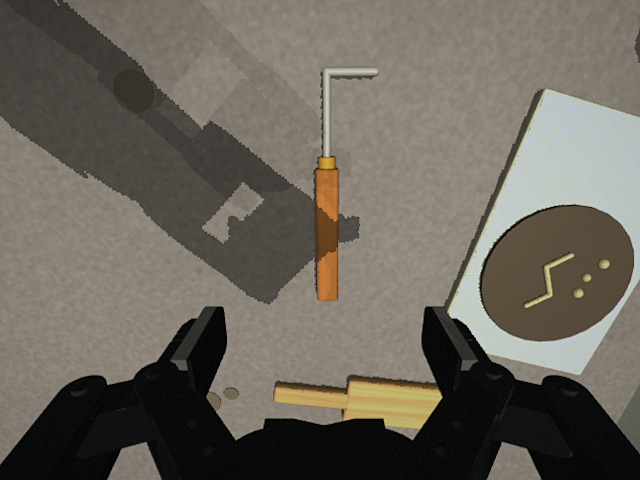

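arm_command:
  deltas:
    - {"x": -0.003,"y": 0,"z": 0.05,"wx": 0,"wy": 0,"wz": 0,"grip": 0}
    - {"x": -0.003,"y": 0,"z": 0.1,"wx": 0,"wy": 0,"wz": 0,"grip": 0}
    - {"x": -0.003,"y": 0,"z": 0.15,"wx": 0,"wy": 0,"wz": 0,"grip": 0}
    - {"x": -0.003,"y": 0,"z": 0.19,"wx": 0,"wy": 0,"wz": 0,"grip": 0}
    - {"x": -0.003,"y": 0,"z": 0.21,"wx": 0,"wy": 0,"wz": 0,"grip": 0}

```text
clock: 3.6
tool_pos: [486.6, -277.6, 18.4]
ee_rot: [[-0.177, 0.984, -0.003], [0.984, 0.177, 0.002], [0.003, -0.003, -1.0]]
wrist_force: [-0.5, -0.2, -0.1]
opening: 85.3
gripper_force: 0.0
```

```bash
python3 -c "
from h import *
go([486.5,-279,3],10.1)"
```

```text
t 3.6 at [ 486.6 -277.6   18.4] F [-0.5 -0.2 -0.1] open 85.3 d [-0.0014 -0.0003  0.0154] w [-0.2 -0.2  0.1]
```

arm_command:
  deltas:
    - {"x": -0.001,"y": 0,"z": 0.01,"wx": 0,"wy": 0,"wz": 0,"grip": 0}
    - {"x": -0.001,"y": 0,"z": 0.016,"wx": 0,"wy": 0,"wz": 0,"grip": 0}
    - {"x": -0.001,"y": 0,"z": 0.016,"wx": 0,"wy": 0,"wz": 0,"grip": 1}
    - {"x": -0.001,"y": 0,"z": 0.016,"wx": 0,"wy": 0,"wz": 0,"grip": 1}
    - {"x": -0.001,"y": 0,"z": 0.016,"wx": 0,"wy": 0,"wz": 0,"grip": 1}
  grip_force: 60

```text
clock: 4.1
tool_pos: [488.8, -281.0, 6.4]
ee_rot: [[-0.176, 0.984, 0.002], [0.984, 0.176, -0.001], [-0.001, 0.001, -1.0]]
wrist_force: [0.2, -0.4, 0.5]
opening: 43.8
gripper_force: 0.0
```

arm_command:
  deltas:
    - {"x": 0,"y": 0,"z": 0,"wx": 0,"wy": 0,"wz": 0,"grip": 1}
    - {"x": 0,"y": 0,"z": 0,"wx": 0,"wy": 0,"wz": 0,"grip": 1}
    - {"x": 0,"y": 0,"z": 0,"wx": 0,"wy": 0,"wz": 0,"grip": 1}
    - {"x": 0,"y": 0,"z": 0,"wx": 0,"wy": 0,"wz": 0,"grip": 1}
    - {"x": 0,"y": 0,"z": 0,"wx": 0,"wy": 0,"wz": 0,"grip": 1}
  grip_force: 110

```text
clock: 4.6
tool_pos: [488.7, -281.0, 6.4]
ee_rot: [[-0.176, 0.984, 0.001], [0.984, 0.176, -0.001], [-0.001, 0.001, -1.0]]
wrist_force: [-1.5, 1.9, 10.9]
opening: 21.6
gripper_force: 109.2
```

arm_command:
  deltas:
    - {"x": 0,"y": 0,"z": -0.02,"wx": 0,"wy": 0,"wz": 0,"grip": 1}
    - {"x": 0,"y": 0,"z": -0.06,"wx": 0,"wy": 0,"wz": 0,"grip": 1}
    - {"x": 0,"y": 0,"z": -0.1,"wx": 0,"wy": 0,"wz": 0,"grip": 1}
    - {"x": 0,"y": 0,"z": -0.14,"wx": 0,"wy": 0,"wz": 0,"grip": 1}
    - {"x": 0,"y": 0,"z": -0.18,"wx": 0,"wy": 0,"wz": 0,"grip": 1}
  grip_force: 110

```text
clock: 5.1
tool_pos: [487.9, -280.5, 187.1]
ee_rot: [[-0.176, 0.984, -0.0], [0.984, 0.176, -0.0], [-0.0, -0.0, -1.0]]
wrist_force: [0.2, -0.6, -1.4]
opening: 21.6
gripper_force: 108.1
```

arm_command:
  deltas:
    - {"x": 0,"y": 0,"z": -0.04,"wx": 0,"wy": 0,"wz": -2,"grip": 1}
    - {"x": 0,"y": 0,"z": -0.08,"wx": 0,"wy": 0,"wz": -4,"grip": 1}
    - {"x": 0,"y": 0,"z": -0.12,"wx": 0,"wy": 0,"wz": -6,"grip": 1}
    - {"x": 0,"y": 0,"z": -0.14,"wx": 0,"wy": 0,"wz": -8,"grip": 1}
    - {"x": 0,"y": 0,"z": -0.14,"wx": 0,"wy": 0,"wz": -10,"grip": 1}
  grip_force: 110

```text
clock: 5.6
tool_pos: [488.9, -281.2, 328.9]
ee_rot: [[-0.346, 0.938, 0.005], [0.938, 0.346, -0.003], [-0.005, 0.003, -1.0]]
wrist_force: [0.4, 0.3, -1.0]
opening: 21.4
gripper_force: 108.0
```

```bash
python3 - <<'E'
from h import *
from bench import r
go([575,-13,327],20.2)
p=r.capture("wrist");cv2.imwrite("pics/w2.png",p["img"][:,:,::-1])
W=pickle.load(open("w.pkl","rb"));T=np.linalg.inv(W["T_tool_cam"])
for X in [(132,0,-5.6),(132,50,-5.6),(132,25,-5.6)]:
    c=W["camera_matrix"]@(T[:3,:3]@X+T[:3,3]);print("expect",c[:2]/c[2])
E
```

```text
t 5.6 at [ 488.9 -281.2  328.9] F [ 0.4  0.3 -1. ] open 21.4 d [0.2219 0.1735 0.0015] w [0.2 0.3 0. ]
expect [322.59665408 -33.1643369 ]
expect [474.03303323 -33.29877117]
expect [398.3058208  -33.23154602]
```

View pics/w2.png

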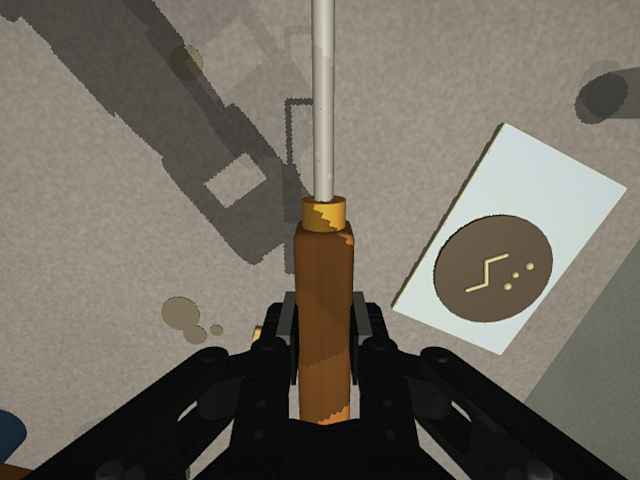

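arm_command:
  deltas:
    - {"x": 0.03,"y": 0.024,"z": 0,"wx": 0,"wy": 0,"wz": 0,"grip": 1}
    - {"x": 0.067,"y": 0.052,"z": 0,"wx": 0,"wy": 0,"wz": 0,"grip": 1}
    - {"x": 0.105,"y": 0.082,"z": 0,"wx": 0,"wy": 0,"wz": 0,"grip": 1}
    - {"x": 0.142,"y": 0.111,"z": 0,"wx": 0,"wy": 0,"wz": 0,"grip": 1}
    - {"x": 0.17,"y": 0.133,"z": 0,"wx": 0,"wy": 0,"wz": 0,"grip": 1}
  grip_force: 110

```text
clock: 6.15
tool_pos: [554.7, -72.8, 324.9]
ee_rot: [[-0.344, 0.939, -0.001], [0.939, 0.344, 0.0], [0.001, -0.001, -1.0]]
wrist_force: [0.4, -0.8, -0.5]
opening: 21.6
gripper_force: 108.2
```

arm_command:
  deltas:
    - {"x": 0.02,"y": 0.015,"z": 0,"wx": 0,"wy": 0,"wz": 0,"grip": 1}
    - {"x": 0.04,"y": 0.03,"z": 0,"wx": 0,"wy": 0,"wz": 0,"grip": 1}
    - {"x": 0.052,"y": 0.04,"z": 0,"wx": 0,"wy": 0,"wz": 0,"grip": 1}
    - {"x": 0.052,"y": 0.04,"z": 0,"wx": 0,"wy": 0,"wz": 0,"grip": 1}
    - {"x": 0.052,"y": 0.04,"z": 0,"wx": 0,"wy": 0,"wz": 0,"grip": 1}
  grip_force: 110

```text
clock: 6.65
tool_pos: [574.0, -13.2, 325.0]
ee_rot: [[-0.344, 0.939, -0.001], [0.939, 0.344, -0.0], [-0.0, -0.001, -1.0]]
wrist_force: [-0.5, -0.4, -1.5]
opening: 21.3
gripper_force: 108.2
```

```bash
cat >> h.py <<'E'
def hook(s,off=(132,25,-5.6)): return np.array(s["ee_rot"])@off+s["tool_pos"]
def look(name,c=None,w=40,tri3=True):
    from bench import r
    s=r.state();H=hook(s);Rt=np.array(s["ee_rot"]);y=Rt[:,1]
    ims=[]
    for n in("scene","top"):
        p=r.capture(n);u=proj(n,H if c is None else np.array(c))[0];x0,y0=np.round(u-w).astype(int)
        ims.append(cv2.resize(p["img"][y0:y0+2*w,x0:x0+2*w,::-1],(400,400),interpolation=cv2.INTER_CUBIC))
        k=200/w
        print(n,"crop origin",x0,y0,"scale",k,"exp corner/hook/tip",np.round((proj(n,[H-25*y,H,H+25*y])-[x0,y0])*k))
    cv2.imwrite(name,np.hstack(ims))
E
python3 - <<'E'
from h import *
go([575,-13,327],20.2)
look("pics/l1.png")
E
```

```text
t 6.65 at [574.  -13.2 325. ] F [-0.5 -0.4 -1.5] open 21.3 d [-0.0002  0.0009 -0.002 ] w [-0.   0.  -0.1]
scene crop origin 334 114 scale 5.0 exp corner/hook/tip [[190. 171.]
 [200. 200.]
 [210. 230.]]
top crop origin 246 218 scale 5.0 exp corner/hook/tip [[216. 243.]
 [200. 202.]
 [184. 161.]]
```

View pics/l1.png

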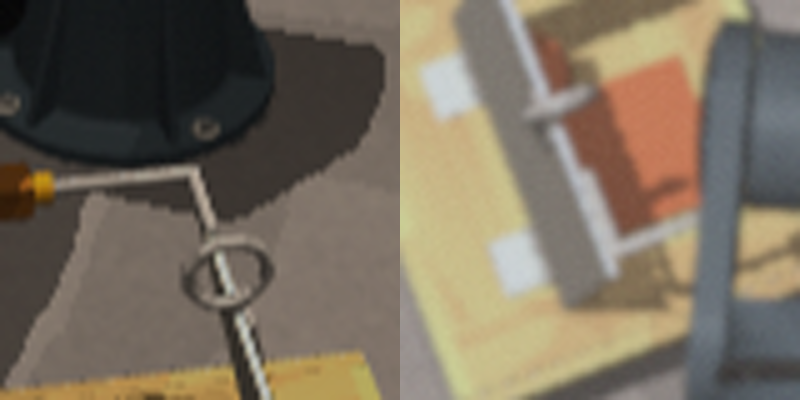

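arm_command:
  deltas:
    - {"x": 0,"y": 0.01,"z": 0,"wx": 0,"wy": 0,"wz": 0,"grip": 1}
    - {"x": 0,"y": 0.022,"z": 0,"wx": 0,"wy": 0,"wz": 0,"grip": 1}
    - {"x": 0,"y": 0.034,"z": 0,"wx": 0,"wy": 0,"wz": 0,"grip": 1}
    - {"x": 0,"y": 0.044,"z": 0,"wx": 0,"wy": 0,"wz": 0,"grip": 1}
    - {"x": 0,"y": 0.048,"z": 0,"wx": 0,"wy": 0,"wz": 0,"grip": 1}
  grip_force: 110

```text
clock: 7.25
tool_pos: [620.2, 3.8, 325.0]
ee_rot: [[-0.344, 0.939, -0.0], [0.939, 0.344, 0.0], [0.0, -0.0, -1.0]]
wrist_force: [0.4, -0.5, -1.1]
opening: 21.5
gripper_force: 108.2
```

arm_command:
  deltas:
    - {"x": 0,"y": 0.006,"z": 0,"wx": 0,"wy": 0,"wz": 0,"grip": 1}
    - {"x": 0,"y": 0.012,"z": 0,"wx": 0,"wy": 0,"wz": 0,"grip": 1}
    - {"x": 0,"y": 0.012,"z": 0,"wx": 0,"wy": 0,"wz": 0,"grip": 1}
    - {"x": 0,"y": 0.012,"z": 0,"wx": 0,"wy": 0,"wz": 0,"grip": 1}
    - {"x": 0,"y": 0.012,"z": 0,"wx": 0,"wy": 0,"wz": 0,"grip": 1}
  grip_force: 110

```text
clock: 7.75
tool_pos: [630.4, 7.9, 325.3]
ee_rot: [[-0.344, 0.939, -0.0], [0.939, 0.344, -0.0], [-0.0, -0.0, -1.0]]
wrist_force: [-0.4, 0.3, -1.6]
opening: 21.7
gripper_force: 108.2
```

```bash
python3 - <<'E'
from h import *
look("pics/l2.png")
x=np.array([.9385,.3453,0]);y=np.array([-x[1],x[0],0]);h=np.array([589.3,187.3,134])
from bench import r
s=r.state();v=hook(s)-h;print("hook rel hinge",v@x,v@y,v[2]);go([631,8,327],20.2)
E
```

```text
scene crop origin 339 128 scale 5.0 exp corner/hook/tip [[190. 171.]
 [200. 202.]
 [210. 234.]]
top crop origin 238 199 scale 5.0 exp corner/hook/tip [[217. 240.]
 [202. 199.]
 [186. 158.]]
hook rel hinge 1.7936778550664998 -50.62557956077402 197.0174299906704
t 7.85 at [630.4   7.9 325.4] F [-0.1  0.1 -2. ] open 21.5 d [-0.0001  0.0006 -0.0016] w [ 0.   0.  -0.1]
```

View pics/l2.png

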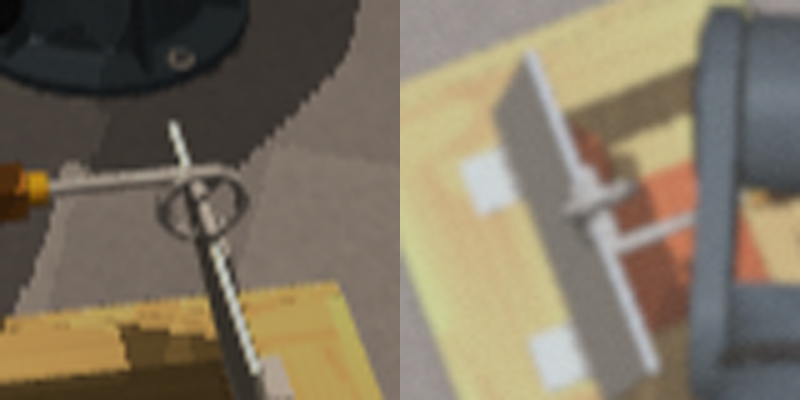

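arm_command:
  deltas:
    - {"x": -0.008,"y": 0,"z": 0,"wx": 0,"wy": 0,"wz": 0,"grip": 1}
    - {"x": -0.015,"y": 0,"z": 0,"wx": 0,"wy": 0,"wz": 0,"grip": 1}
    - {"x": -0.022,"y": 0,"z": 0.003,"wx": 0,"wy": 0,"wz": 0,"grip": 1}
    - {"x": -0.029,"y": 0,"z": 0.005,"wx": 0,"wy": 0,"wz": 0,"grip": 1}
    - {"x": -0.037,"y": 0,"z": 0.009,"wx": 0,"wy": 0,"wz": 0,"grip": 1}
  grip_force: 120

```text
clock: 8.35
tool_pos: [643.5, -27.4, 316.1]
ee_rot: [[-0.344, 0.939, 0.0], [0.939, 0.344, 0.0], [0.0, 0.0, -1.0]]
wrist_force: [-0.8, 1.5, -1.1]
opening: 21.1
gripper_force: 120.9
```

```bash
cat >> h.py <<'E'
def rel():
    from bench import r
    x=np.array([.9385,.3453,0]);y=np.array([-x[1],x[0],0]);h=np.array([589.3,187.3,134])
    s=r.state();v=hook(s)-h;F=s["wrist_force"];print("hook rel hinge",np.round([v@x,v@y,v[2]],1),"F box",np.round([F@x,F@y,F[2]],1),s["clock"])
E
python3 - <<'E'
from h import *
rel();look("pics/l3.png");rel()
E
```

```text
hook rel hinge [  1.9 -88.3 187.7] F box [-0.2  1.7 -1.1] 8.35
scene crop origin 325 133 scale 5.0 exp corner/hook/tip [[189. 167.]
 [199. 198.]
 [208. 230.]]
top crop origin 251 194 scale 5.0 exp corner/hook/tip [[215. 242.]
 [199. 201.]
 [184. 161.]]
hook rel hinge [  1.7 -88.8 186.9] F box [-0.4  0.3 -0.8] 8.45
```

View pics/l3.png

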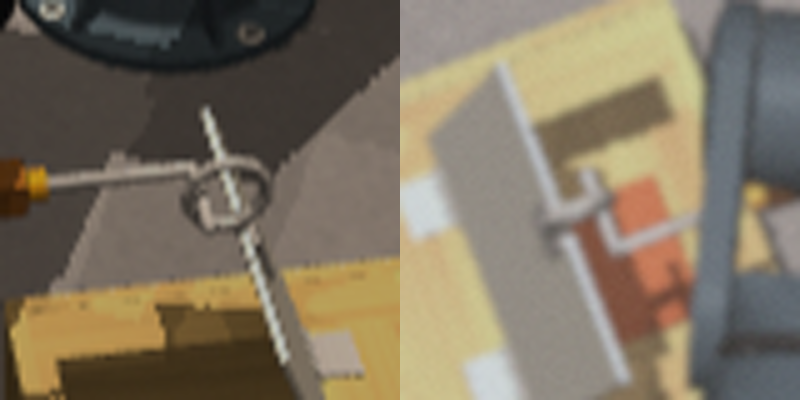

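arm_command:
  deltas:
    - {"x": -0.009,"y": 0,"z": 0.0045,"wx": 0,"wy": 0,"wz": 0,"grip": 1}
    - {"x": -0.018,"y": 0,"z": 0.0095,"wx": 0,"wy": 0,"wz": 0,"grip": 1}
    - {"x": -0.027,"y": 0,"z": 0.015,"wx": 0,"wy": 0,"wz": 0,"grip": 1}
    - {"x": -0.035,"y": 0,"z": 0.021,"wx": 0,"wy": 0,"wz": 0,"grip": 1}
    - {"x": -0.0435,"y": 0,"z": 0.0275,"wx": 0,"wy": 0,"wz": 0,"grip": 1}
  grip_force: 120

```text
clock: 8.95
tool_pos: [658.5, -68.4, 288.2]
ee_rot: [[-0.344, 0.939, -0.0], [0.939, 0.344, -0.0], [0.0, -0.0, -1.0]]
wrist_force: [-0.3, 0.5, -1.0]
opening: 21.0
gripper_force: 120.9
```

arm_command:
  deltas:
    - {"x": -0.008,"y": 0,"z": 0.007,"wx": 0,"wy": 0,"wz": 0,"grip": 1}
    - {"x": -0.0155,"y": 0,"z": 0.014,"wx": 0,"wy": 0,"wz": 0,"grip": 1}
    - {"x": -0.0225,"y": 0,"z": 0.0215,"wx": 0,"wy": 0,"wz": 0,"grip": 1}
    - {"x": -0.029,"y": 0,"z": 0.0295,"wx": 0,"wy": 0,"wz": 0,"grip": 1}
    - {"x": -0.0355,"y": 0,"z": 0.0375,"wx": 0,"wy": 0,"wz": 0,"grip": 1}
  grip_force: 120

```text
clock: 9.45
tool_pos: [670.7, -101.5, 250.6]
ee_rot: [[-0.344, 0.939, -0.0], [0.939, 0.344, -0.0], [-0.0, -0.0, -1.0]]
wrist_force: [0.1, 0.9, -1.1]
opening: 21.2
gripper_force: 120.9
```

```bash
python3 - <<'E'
from h import *
rel();go([0,0,0],20.2)
E
```

```text
hook rel hinge [   1.8 -167.1  122.2] F box [ 0.4  0.8 -1.1] 9.45
t 9.45 at [ 670.7 -101.5  250.6] F [ 0.1  0.9 -1.1] open 21.2 d [ 0.3261 -0.5947  0.2506] w [-0.   0.  -0.1]
```

arm_command:
  deltas:
    - {"x": -0.006,"y": 0,"z": 0.0085,"wx": 0,"wy": 0,"wz": 0,"grip": 1}
    - {"x": -0.0115,"y": 0,"z": 0.017,"wx": 0,"wy": 0,"wz": 0,"grip": 1}
    - {"x": -0.0165,"y": 0,"z": 0.026,"wx": 0,"wy": 0,"wz": 0,"grip": 1}
    - {"x": -0.021,"y": 0,"z": 0.0355,"wx": 0,"wy": 0,"wz": 0,"grip": 1}
    - {"x": -0.0255,"y": 0,"z": 0.045,"wx": 0,"wy": 0,"wz": 0,"grip": 1}
  grip_force: 120

```text
clock: 9.95
tool_pos: [679.4, -125.2, 205.5]
ee_rot: [[-0.344, 0.939, 0.0], [0.939, 0.344, -0.0], [-0.0, 0.0, -1.0]]
wrist_force: [0.1, 0.5, -0.3]
opening: 21.5
gripper_force: 120.9
```

arm_command:
  deltas:
    - {"x": -0.0035,"y": 0,"z": 0.0095,"wx": 0,"wy": 0,"wz": 0,"grip": 1}
    - {"x": -0.007,"y": 0,"z": 0.0195,"wx": 0,"wy": 0,"wz": 0,"grip": 1}
    - {"x": -0.0095,"y": 0,"z": 0.0295,"wx": 0,"wy": 0,"wz": 0,"grip": 1}
    - {"x": -0.0115,"y": 0,"z": 0.04,"wx": 0,"wy": 0,"wz": 0,"grip": 1}
    - {"x": -0.013,"y": 0,"z": 0.05,"wx": 0,"wy": 0,"wz": 0,"grip": 1}
  grip_force: 120

```text
clock: 10.45
tool_pos: [683.8, -137.2, 155.3]
ee_rot: [[-0.344, 0.939, -0.0], [0.939, 0.344, 0.0], [0.0, -0.0, -1.0]]
wrist_force: [0.2, -0.8, -1.2]
opening: 21.4
gripper_force: 120.9
```

```bash
python3 - <<'E'
from h import *
rel();look("pics/l4.png");rel()
E
```

```text
hook rel hinge [   1.7 -205.2   26.9] F box [-0.1 -0.8 -1.2] 10.45
scene crop origin 282 179 scale 5.0 exp corner/hook/tip [[192. 167.]
 [198. 198.]
 [204. 230.]]
top crop origin 289 186 scale 5.0 exp corner/hook/tip [[214. 236.]
 [199. 199.]
 [185. 162.]]
hook rel hinge [   1.2 -204.9   26.1] F box [-0.1 -0.  -1.2] 10.55
```

View pics/l4.png

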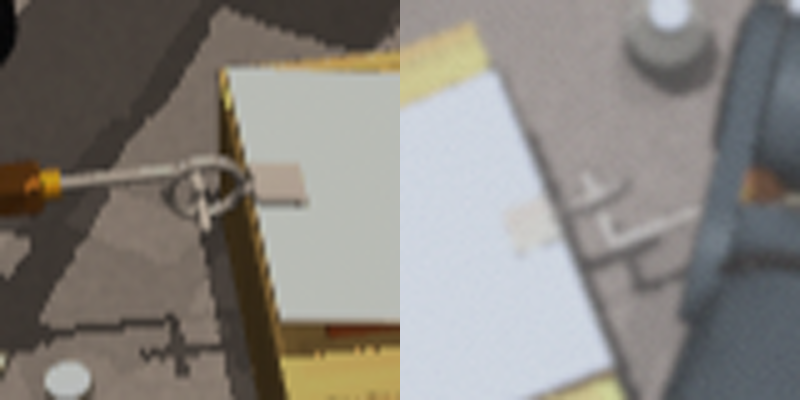

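arm_command:
  deltas:
    - {"x": -0.0015,"y": 0,"z": 0.01,"wx": 0,"wy": 0,"wz": 0,"grip": 1}
    - {"x": -0.002,"y": 0,"z": 0.02,"wx": 0,"wy": 0,"wz": 0,"grip": 1}
    - {"x": -0.002,"y": 0,"z": 0.029,"wx": 0,"wy": 0,"wz": 0,"grip": 1}
    - {"x": -0.002,"y": 0,"z": 0.035,"wx": 0,"wy": 0,"wz": 0,"grip": 1}
    - {"x": -0.002,"y": 0,"z": 0.039,"wx": 0,"wy": 0,"wz": 0,"grip": 1}
  grip_force: 120

```text
clock: 11.05
tool_pos: [684.3, -138.9, 116.5]
ee_rot: [[-0.344, 0.939, -0.001], [0.939, 0.344, 0.0], [0.0, -0.001, -1.0]]
wrist_force: [-0.0, -0.5, -1.5]
opening: 21.4
gripper_force: 120.9
```

arm_command:
  deltas:
    - {"x": 0,"y": 0,"z": 0.001,"wx": 0,"wy": 0,"wz": 0,"grip": 1}
    - {"x": 0,"y": 0,"z": 0.002,"wx": 0,"wy": 0,"wz": 0,"grip": 1}
    - {"x": 0,"y": 0,"z": 0.003,"wx": 0,"wy": 0,"wz": 0,"grip": 1}
    - {"x": 0,"y": 0,"z": 0.0035,"wx": 0,"wy": 0,"wz": 0,"grip": 1}
    - {"x": 0,"y": 0,"z": 0.004,"wx": 0,"wy": 0,"wz": 0,"grip": 1}
  grip_force: 120

```text
clock: 11.55
tool_pos: [684.6, -139.0, 113.6]
ee_rot: [[-0.344, 0.939, 0.001], [0.939, 0.344, -0.0], [-0.0, 0.0, -1.0]]
wrist_force: [-0.3, -0.8, 0.4]
opening: 21.3
gripper_force: 121.1
```

```bash
python3 - <<'E'
from h import *
from bench import r
rel();print(r.state()["moment"])
E
```

```text
hook rel hinge [   1.9 -207.2  -14.8] F box [-0.5 -0.6  0.4] 11.55
[0.23965197 0.0216588  0.01960528]
```

arm_command:
  deltas:
    - {"x": 0,"y": 0,"z": 0.001,"wx": 0,"wy": 0,"wz": 0,"grip": 1}
    - {"x": 0,"y": 0,"z": 0.002,"wx": 0,"wy": 0,"wz": 0,"grip": 1}
    - {"x": 0,"y": 0,"z": 0.003,"wx": 0,"wy": 0,"wz": 0,"grip": 1}
    - {"x": 0,"y": 0,"z": 0.003,"wx": 0,"wy": 0,"wz": 0,"grip": 1}
    - {"x": 0,"y": 0,"z": 0.003,"wx": 0,"wy": 0,"wz": 0,"grip": 1}
  grip_force: 120

```text
clock: 12.05
tool_pos: [684.8, -139.1, 110.9]
ee_rot: [[-0.344, 0.939, 0.001], [0.939, 0.344, 0.0], [-0.0, 0.001, -1.0]]
wrist_force: [-0.8, -0.3, 5.7]
opening: 21.0
gripper_force: 121.8
```

```bash
python3 - <<'E'
from h import *
from bench import r
rel();print(r.state()["moment"])
E
```

```text
hook rel hinge [   2.1 -207.3  -17.5] F box [-0.9  0.1  5.7] 12.05
[0.75304221 0.21554276 0.05399444]
```

arm_command:
  deltas:
    - {"x": 0,"y": 0,"z": 0.001,"wx": 0,"wy": 0,"wz": 0,"grip": 1}
    - {"x": 0,"y": 0,"z": 0.0015,"wx": 0,"wy": 0,"wz": 0,"grip": 1}
    - {"x": 0,"y": 0,"z": 0.0015,"wx": 0,"wy": 0,"wz": 0,"grip": 1}
    - {"x": 0,"y": 0,"z": 0.0015,"wx": 0,"wy": 0,"wz": 0,"grip": 1}
    - {"x": 0,"y": 0,"z": 0.0015,"wx": 0,"wy": 0,"wz": 0,"grip": 1}
  grip_force: 120

```text
clock: 12.55
tool_pos: [684.9, -139.1, 109.8]
ee_rot: [[-0.344, 0.939, 0.001], [0.939, 0.344, 0.0], [-0.0, 0.001, -1.0]]
wrist_force: [-1.7, -1.9, 8.3]
opening: 21.4
gripper_force: 122.2
```

```bash
python3 - <<'E'
from h import *
from bench import r
rel();print(r.state()["moment"])
look("pics/l5.png",w=60)
E
```

```text
hook rel hinge [   2.2 -207.3  -18.6] F box [-2.2 -1.2  8.3] 12.55
[1.02883884 0.2792265  0.11097039]
scene crop origin 261 169 scale 3.3333333333333335 exp corner/hook/tip [[197. 180.]
 [201. 201.]
 [204. 222.]]
top crop origin 269 167 scale 3.3333333333333335 exp corner/hook/tip [[211. 224.]
 [201. 200.]
 [192. 176.]]
```

View pics/l5.png

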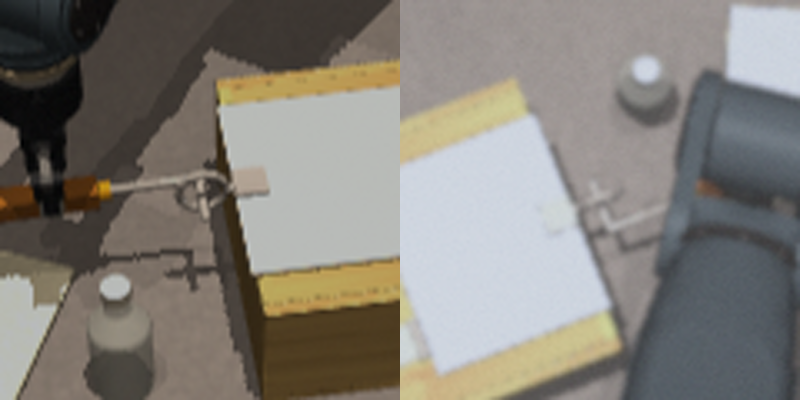

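arm_command:
  deltas:
    - {"x": 0,"y": 0,"z": -0.004,"wx": 0,"wy": 0,"wz": 0,"grip": 1}
    - {"x": 0,"y": 0,"z": -0.008,"wx": 0,"wy": 0,"wz": 0,"grip": 1}
    - {"x": 0,"y": 0,"z": -0.012,"wx": 0,"wy": 0,"wz": 0,"grip": 1}
    - {"x": 0,"y": 0,"z": -0.0155,"wx": 0,"wy": 0,"wz": 0,"grip": 1}
    - {"x": 0,"y": 0,"z": -0.0155,"wx": 0,"wy": 0,"wz": 0,"grip": 1}
  grip_force: 120

```text
clock: 13.15
tool_pos: [684.6, -139.0, 124.7]
ee_rot: [[-0.344, 0.939, 0.001], [0.939, 0.344, -0.0], [-0.0, 0.0, -1.0]]
wrist_force: [0.5, 0.2, -0.9]
opening: 21.2
gripper_force: 120.8
```

```bash
python3 - <<'E'
from h import *
from bench import r
rel();print(r.state()["moment"])
E
```

```text
hook rel hinge [   1.9 -207.2   -3.7] F box [ 0.5  0.  -0.9] 13.15
[ 0.02123214 -0.01407974 -0.01365465]
```

Free; now withdraw sideways.

arm_command:
  deltas:
    - {"x": 0,"y": -0.008,"z": 0,"wx": 0,"wy": 0,"wz": 0,"grip": 1}
    - {"x": 0,"y": -0.018,"z": 0,"wx": 0,"wy": 0,"wz": 0,"grip": 1}
    - {"x": 0,"y": -0.028,"z": 0,"wx": 0,"wy": 0,"wz": 0,"grip": 1}
    - {"x": 0,"y": -0.038,"z": 0,"wx": 0,"wy": 0,"wz": 0,"grip": 1}
    - {"x": 0,"y": -0.048,"z": 0,"wx": 0,"wy": 0,"wz": 0,"grip": 1}
  grip_force: 120

```text
clock: 13.65
tool_pos: [638.4, -155.9, 124.3]
ee_rot: [[-0.344, 0.939, -0.0], [0.939, 0.344, 0.0], [0.0, -0.0, -1.0]]
wrist_force: [-0.8, 0.9, -1.7]
opening: 21.1
gripper_force: 120.8
```

arm_command:
  deltas:
    - {"x": -0.01,"y": -0.02,"z": 0,"wx": 0,"wy": 0,"wz": 0,"grip": 1}
    - {"x": -0.03,"y": -0.04,"z": 0,"wx": 0,"wy": 0,"wz": 0,"grip": 1}
    - {"x": -0.05,"y": -0.07,"z": 0,"wx": 0,"wy": 0,"wz": 0,"grip": 1}
    - {"x": -0.065,"y": -0.1,"z": 0,"wx": 0,"wy": 0,"wz": 0,"grip": 1}
    - {"x": -0.065,"y": -0.12,"z": 0,"wx": 0,"wy": 0,"wz": 0,"grip": 1}
  grip_force: 120

```text
clock: 14.15
tool_pos: [547.3, -260.1, 124.4]
ee_rot: [[-0.342, 0.94, 0.0], [0.94, 0.342, -0.001], [-0.001, 0.0, -1.0]]
wrist_force: [0.7, 0.1, -1.0]
opening: 21.1
gripper_force: 120.8
```

```bash
python3 - <<'E'
from h import *
rel();go([487,-281,8],20.2)
E
```

```text
hook rel hinge [-168.5 -273.4   -4.1] F box [ 0.7 -0.1 -1. ] 14.15
t 14.15 at [ 547.3 -260.1  124.4] F [ 0.7  0.1 -1. ] open 21.1 d [ 0.0011 -0.0638  0.1164] w [ 0.   0.  -0.2]
```

arm_command:
  deltas:
    - {"x": 0,"y": -0.03,"z": 0.02,"wx": 0,"wy": 0,"wz": 0,"grip": 1}
    - {"x": 0,"y": -0.06,"z": 0.05,"wx": 0,"wy": 0,"wz": 0,"grip": 1}
    - {"x": 0,"y": -0.06,"z": 0.08,"wx": 0,"wy": 0,"wz": 0,"grip": 1}
    - {"x": 0,"y": -0.06,"z": 0.1,"wx": 0,"wy": 0,"wz": 0,"grip": 1}
    - {"x": 0,"y": -0.06,"z": 0.106,"wx": 0,"wy": 0,"wz": 0,"grip": 1}
  grip_force: 120

```text
clock: 14.65
tool_pos: [491.2, -278.1, 16.6]
ee_rot: [[-0.344, 0.939, -0.002], [0.939, 0.344, 0.002], [0.002, -0.002, -1.0]]
wrist_force: [-0.4, 0.0, -0.3]
opening: 20.9
gripper_force: 120.8
```

arm_command:
  deltas:
    - {"x": 0,"y": 0,"z": 0.002,"wx": 0,"wy": 0,"wz": 0,"grip": 1}
    - {"x": 0,"y": 0,"z": 0.004,"wx": 0,"wy": 0,"wz": 0,"grip": 1}
    - {"x": 0,"y": 0,"z": 0.006,"wx": 0,"wy": 0,"wz": 0,"grip": 1}
    - {"x": 0,"y": 0,"z": 0.008,"wx": 0,"wy": 0,"wz": 0,"grip": 1}
    - {"x": 0,"y": 0,"z": 0.008,"wx": 0,"wy": 0,"wz": 0,"grip": 1}
  grip_force: 120

```text
clock: 15.15
tool_pos: [492.8, -278.5, 10.5]
ee_rot: [[-0.344, 0.939, 0.0], [0.939, 0.344, -0.0], [-0.0, 0.0, -1.0]]
wrist_force: [-0.3, -0.6, -1.3]
opening: 21.4
gripper_force: 120.8
```

```bash
python3 - <<'E'
from h import *
from bench import r
go([487,-281,7],20.2);print(r.state()["moment"])
E
```

```text
t 15.15 at [ 492.8 -278.5   10.5] F [-0.3 -0.6 -1.3] open 21.4 d [-0.0003 -0.0063  0.0035] w [ 0.   0.  -0.1]
[ 0.01417263 -0.02131238  0.01374874]
```

Lower until contact.

arm_command:
  deltas:
    - {"x": 0,"y": 0,"z": 0.001,"wx": 0,"wy": 0,"wz": 0,"grip": 1}
    - {"x": 0,"y": 0,"z": 0.002,"wx": 0,"wy": 0,"wz": 0,"grip": 1}
    - {"x": 0,"y": 0,"z": 0.003,"wx": 0,"wy": 0,"wz": 0,"grip": 1}
    - {"x": 0,"y": 0,"z": 0.0035,"wx": 0,"wy": 0,"wz": 0,"grip": 1}
    - {"x": 0,"y": 0,"z": 0.004,"wx": 0,"wy": 0,"wz": 0,"grip": 1}
  grip_force: 120

```text
clock: 15.65
tool_pos: [492.8, -278.5, 6.5]
ee_rot: [[-0.344, 0.939, -0.0], [0.939, 0.344, 0.0], [0.0, -0.0, -1.0]]
wrist_force: [-2.7, 1.2, 8.7]
opening: 21.2
gripper_force: 122.2
```

```bash
python3 - <<'E'
from h import *
from bench import r
go([487,-281,7],20.2);print(r.state()["moment"])
E
```

```text
t 15.65 at [ 492.8 -278.5    6.5] F [-2.7  1.2  8.7] open 21.2 d [-0.0004 -0.0063 -0.0005] w [-0.  -0.  -0.1]
[ 0.32388943  0.40001281 -0.05517846]
```

arm_command:
  deltas:
    - {"x": 0,"y": 0,"z": 0,"wx": 0,"wy": 0,"wz": 0,"grip": 0.65}
    - {"x": 0,"y": 0,"z": 0,"wx": 0,"wy": 0,"wz": 0,"grip": 0.6}
    - {"x": 0,"y": 0,"z": 0,"wx": 0,"wy": 0,"wz": 0,"grip": 0.4}
    - {"x": 0,"y": 0,"z": 0,"wx": 0,"wy": 0,"wz": 0,"grip": 0}
    - {"x": 0,"y": 0,"z": 0,"wx": 0,"wy": 0,"wz": 0,"grip": 0}
  grip_force: 20

```text
clock: 16.15
tool_pos: [492.8, -278.5, 6.3]
ee_rot: [[-0.344, 0.939, 0.0], [0.939, 0.344, -0.0], [-0.0, 0.0, -1.0]]
wrist_force: [0.4, 0.9, -1.0]
opening: 76.2
gripper_force: 0.0
```

arm_command:
  deltas:
    - {"x": 0,"y": 0,"z": 0,"wx": 0,"wy": 0,"wz": 0,"grip": 0}
    - {"x": 0,"y": 0,"z": 0,"wx": 0,"wy": 0,"wz": 0,"grip": 0}
    - {"x": 0,"y": 0,"z": 0,"wx": 0,"wy": 0,"wz": 0,"grip": 0}
    - {"x": 0,"y": 0,"z": 0,"wx": 0,"wy": 0,"wz": 0,"grip": 0}
    - {"x": 0,"y": 0,"z": -0.01,"wx": 0,"wy": 0,"wz": 0,"grip": 0}

```text
clock: 16.65
tool_pos: [492.1, -278.1, 15.7]
ee_rot: [[-0.344, 0.939, -0.002], [0.939, 0.344, 0.001], [0.002, -0.001, -1.0]]
wrist_force: [-0.2, 0.1, -0.1]
opening: 85.3
gripper_force: 0.0
```

arm_command:
  deltas:
    - {"x": 0,"y": 0,"z": -0.03,"wx": 0,"wy": 0,"wz": 0,"grip": 0}
    - {"x": 0,"y": 0,"z": -0.07,"wx": 0,"wy": 0,"wz": 0,"grip": 0}
    - {"x": 0,"y": 0,"z": -0.11,"wx": 0,"wy": 0,"wz": 0,"grip": 0}
    - {"x": 0,"y": 0,"z": -0.16,"wx": 0,"wy": 0,"wz": 0,"grip": 0}
    - {"x": 0,"y": 0,"z": -0.2,"wx": 0,"wy": 0,"wz": 0,"grip": 0}

```text
clock: 17.15
tool_pos: [492.8, -278.5, 219.9]
ee_rot: [[-0.344, 0.939, 0.002], [0.939, 0.344, -0.001], [-0.002, 0.001, -1.0]]
wrist_force: [0.4, -0.4, 0.2]
opening: 85.5
gripper_force: 0.0
```

```bash
python3 - <<'E'
from h import *
from bench import r
go([493,-278,200],20.2)
a=r.capture("scene")["img"][130:310,130:530,::-1];w=r.capture("wrist")["img"][:,:,::-1]
cv2.imwrite("pics/end.png",np.vstack([cv2.resize(a,(600,270)),cv2.resize(w,(600,450))[:330]]))
E
```

```text
t 17.15 at [ 492.8 -278.5  219.9] F [ 0.4 -0.4  0.2] open 85.5 d [0.0004 0.0004 0.0199] w [ 0.1  0.1 -0.1]
```

View pics/end.png

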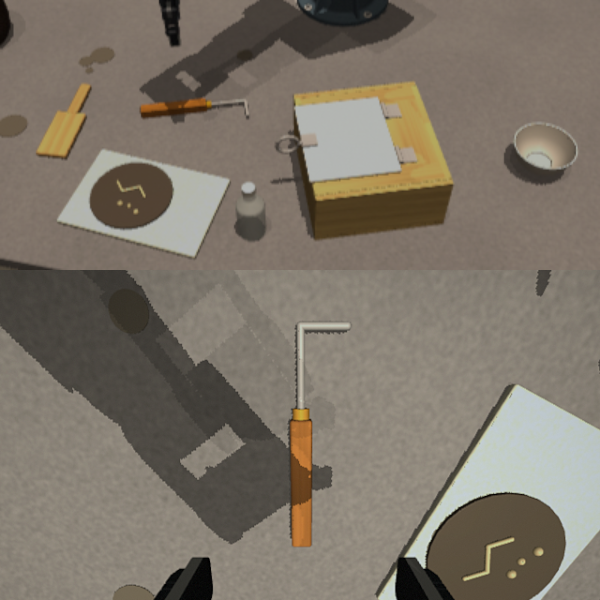

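The scene view shows the flap lying flat on the roof and the other things where they were. The pole lies flat and free at about (195,108), with the gripper clear above it.

```bash
python3 -c "
from bench import r
print(r.job_done())"
```

```text
the job is handed in; nothing more can be done
None
```

The flap is shut, the pole is unhooked and lying flat on the bench, and in the last pictures the other things are where they were; the job was handed in at about 17 s, and no verdict came back.

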